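# Load the colour-coded reagent tray

## Robot

A 7-joint arm with a two-finger parallel gripper is mounted at the origin on a cart in front of the work surface, level with it; the furniture and walls round the work are solid. World frame = base frame: x ahead of the robot, y to its left, z up, the work surface at z = 0. Lengths are in m, angles in rad, forces in N, time in s.
With the tool pointing down it reaches from about 0.35 to 0.9 m from the base axis. Payload 8.1 kg.
Tool frame: the origin (TCP) lies at the very end of the fingers, on their centre line; the grasp point (between the pads) lies 19 mm behind it; z points along the fingers, y is the line along which they close (so a half turn about z gives the same grasp; the last joint's range is limited). The gripper opens to 92 mm and grips with 3 to 60 N. Pads are 19 mm wide; open, the fingers measure 130 mm over their backs; the gripper's body (75 mm by 190 mm) begins 47 mm behind the grasp point.
Start: joints at [-1.221, 0.434, 0.025, 1.573, -0.012, 1.134, -0.075], TCP at [0.273, 0.562, 0.227] pointing down, gripper open.
Joint ranges: [-2.62, 2.62], [-0.44, 2.09], [-1.27, 1.32], [0.08, 2.57], [-1.32, 4.46], [0.12, 2], [-2.74, 2.74]. Speed limits (rad/s): [2.22, 2.22, 3.01, 3.01, 3.14, 3.14, 3.14].

## Interface

Orientations are given as a rotation vector (axis times angle).
In Python, from cell import arm gives the robot as it stands.
- The arm moves only by the shell command python3 -m pendant 'ROWS' [FORCE]. ROWS is a JSON object of lists of equal length, an entry for each row: "slide": the shift along the tool's x, y, z in units of 0.3 m (1.0 is 0.3 m), a list of three; "dr": the turn, a rotation vector about the tool's x, y, z in units of 0.12 rad (1.0 is 0.12 rad), a list of three; "claw": the opening, from 0 (shut) to 1 (fully open). In form: {"slide": [[tx, ty, tz], ...], "dr": [[ax, ay, az], ...], "claw": [claw, ...]}. A call has 1 to 10 rows; each row shifts and turns the commanded pose from where the row before left it, along the tool's axes as they then stand; what a row does not reach is not made up. A row lasts 1/10 s, in which the tool goes at most 50 mm and 8.59 degrees, less where a joint would pass 70% of its speed; a pose out of reach is approached as far as the arm can. A call with a number of a shift or a turn outside -1 to 1 is refused whole. A call with a gripper value outside its range is refused whole. The fingers move at their own pace and stop on an object; FORCE is the grip in N (left out, the last holds). Time passes only in rows, so rows that do not move let the fingers close. It gives the time, the measured TCP pose, the force, the opening and the grip force at its end, in the units of the state.
- arm.observe(): the state, without advancing time (a new reading comes with each control period).
- arm.get_image(name): name is "scene" or "top"; returns the picture (480x640x3 uint8, red, green, blue); there is no depth.
- arm.calibration(name): a dict with "K" (3x3 intrinsics, pixels), "xyz" and "orientation" of the camera in the world. Camera axes: x right, y up, looking along -z (the intrinsics and any distortion apply to the point x, -y, -z); pixel columns grow to the right and rows downward; lengths in m; the calibration is good to about 2 mm. A picture is of the moment at which its call begins. calibration takes no time and is no camera call.
- arm.sign_off(): hands the job in; it is judged then, once.
The state is a dict: "clock": time; "joints": joint angles; "dq": joint speeds; "joint_efforts": joint torques, N m; "position": TCP position; "ee_rot": TCP orientation; "force": force on the tool from outside, world axes, zero at the start; "ft_torque": the same for the moment, N m; "width": opening from 0.0 (shut) to 1.0 (fully open); "gripper_force": force on a finger pad.
Only numpy, scipy, OpenCV 4.12 (cv2) and the standard library are available. Lean on these libraries where they do the work, as an engineer would, in place of code of your own. Each camera call takes 0.05 s, during which the arm holds its last target. There are 200 camera calls.

## Task

Load the reagent tray for the analyser run: each of the four bottles by the tray (red, violet, blue and white cap) must stand upright and fully down in the insert of its cap's colour; the white-capped one now stands in the blue insert by mistake, so it has to move to its own. Lift and set the bottles down upright without tipping or dropping any, and leave the large green-capped bottle where it stands.

Things in the scene. Friction and masses are not known exactly. Their poses are not given: they have to be found in the camera images.
- reagent_tray: long grey metal reagent tray, 79 mm (x) by 292 mm (y), 24 mm high, with a small lifting tab on each y end; fixed to the bench. Origin at the centre of its underside; x and y along its sides, z up. The four coloured inserts stand in a row along its y, 71 mm apart centre to centre, in an order that changes from start to start.
- insert_red: square red plastic adapter block, 70 x 70 x 36 mm, fixed in the tray and turned with it. Origin at the centre of its underside, z up. A round blind bore 50 mm across in its middle, 30 mm deep, mouth bevelled 3.5 mm; the bore's floor is 6 mm above the origin, its mouth 36 mm above it (44 mm above the bench).
- insert_violet: square violet plastic adapter block, 70 x 70 x 36 mm, fixed in the tray and turned with it. Origin at the centre of its underside, z up. A round blind bore 50 mm across in its middle, 30 mm deep, mouth bevelled 3.5 mm; the bore's floor is 6 mm above the origin, its mouth 36 mm above it (44 mm above the bench).
- insert_blue: square blue plastic adapter block, 70 x 70 x 36 mm, fixed in the tray and turned with it. Origin at the centre of its underside, z up. A round blind bore 60 mm across in its middle, 30 mm deep, mouth bevelled 3.5 mm; the bore's floor is 6 mm above the origin, its mouth 36 mm above it (44 mm above the bench).
- insert_white: square white plastic adapter block, 70 x 70 x 36 mm, fixed in the tray and turned with it. Origin at the centre of its underside, z up. A round blind bore 56 mm across in its middle, 30 mm deep, mouth bevelled 3.5 mm; the bore's floor is 6 mm above the origin, its mouth 36 mm above it (44 mm above the bench).
- bottle_red: amber-brown bottle with a red cap, 42 mm across, 98 mm high over the cap; its top 15 mm are the round cap, 27 mm across; below it a sloping shoulder. Origin at the centre of its underside, z up. Starts loose on the bench close to the tray, in front of it or behind its right end (not the similar one far off, back left by the wall: scenery). Can be gripped by the cap from above.
- bottle_violet: amber-brown bottle with a violet cap, 42 mm across, 98 mm high over the cap; its top 15 mm are the round cap, 27 mm across; below it a sloping shoulder. Origin at the centre of its underside, z up. Starts loose on the bench close to the tray, in front of it or behind its right end (not the similar one far off, back left by the wall: scenery). Can be gripped by the cap from above.
- bottle_blue: white bottle with a blue cap, 54 mm across, 125 mm high over the cap; its top 19 mm are the round cap, 32 mm across; below it a sloping shoulder. Origin at the centre of its underside, z up. Starts loose on the bench close to the tray, in front of it or behind its right end. Can be gripped by the cap from above.
- bottle_white: plain white bottle with a white cap, 48 mm across, 105 mm high over the cap; its top 16 mm are the round cap, 30 mm across; below it a sloping shoulder. Origin at the centre of its underside, z up. At the start it stands by mistake in the blue insert. Can be gripped by the cap from above.
- bottle_green: large white bottle with a green cap, 60 mm across, 135 mm high; not part of the set. Origin at the centre of its underside, z up. Stands loose on the bench in front of the left half of the tray.

How it is judged:
At the end, for the whole second after the job is handed in: Each of the four bottles stands in the insert of its cap's colour: within 10 mm of the insert's centre, its underside within 4 mm of the bore's floor, upright within 0.1 rad and at rest; the green-capped bottle is upright and within 20 mm of where it stood (horizontal distance between bottle_red and insert_red below 0.01 m and z of bottle_red in the frame of insert_red between 0.002 and 0.01 m and angle between each of bottle_red, bottle_violet, bottle_blue, bottle_white, bottle_green's own z axis and vertical below 0.1 rad and linear speed of each of bottle_red, bottle_violet, bottle_blue, bottle_white below 0.02 m/s and horizontal distance between bottle_violet and insert_violet below 0.01 m and z of bottle_violet in the frame of insert_violet between 0.002 and 0.01 m and horizontal distance between bottle_blue and insert_blue below 0.01 m and z of bottle_blue in the frame of insert_blue between 0.002 and 0.01 m and horizontal distance between bottle_white and insert_white below 0.01 m and z of bottle_white in the frame of insert_white between 0.002 and 0.01 m and distance of bottle_green from where it was at the start of the episode below 0.02 m); the robot touches nothing.
It fails at once if a bottle is tipped by more than 0.5 rad (angle between any of bottle_red, bottle_violet, bottle_blue, bottle_white, bottle_green's own z axis and vertical above 0.5 rad).
It fails at once if a bottle is dropped (falls free, faster than 0.7 m/s, about 25 mm of fall) ((linear speed of bottle_red above 0.7 m/s and contact force between bottle_red and anything else below 0.05 N) or (linear speed of bottle_violet above 0.7 m/s and contact force between bottle_violet and anything else below 0.05 N) or (linear speed of bottle_blue above 0.7 m/s and contact force between bottle_blue and anything else below 0.05 N) or (linear speed of bottle_white above 0.7 m/s and contact force between bottle_white and anything else below 0.05 N) or (linear speed of bottle_green above 0.7 m/s and contact force between bottle_green and anything else below 0.05 N)).
It fails at once if the green-capped bottle is moved more than 20 mm (distance of bottle_green from where it was at the start of the episode above 0.02 m).
It also fails if it takes over 80 s, if anything falls off the work surface, if the arm or the gripper's body presses on something with over 40 N, if the wrist force passes 120 N, or if a joint passes its speed limit or range.

## Working session

There is one attempt and no reset: what is moved stays moved. The work goes in short steps, Python scripts to look and compute and a shell command to move; the robot and the scene stay as the last step left them, time stands still between calls to the robot, and variables do not carry over. Pictures are saved under pics/ and viewed, at most 14 in all, crops included, and the job is handed in when it is done.

```bash
ls; mkdir -p pics; python3 - <<'E'
from cell import arm
import cv2
s=arm.observe();print({k:s[k] for k in('clock','position','ee_rot','width','force')})
for n in("scene","top"):
    cv2.imwrite(f"pics/{n}0.png",arm.get_image(n)[:,:,::-1]);print(n,arm.calibration(n))
E
```

```text
pics
{'clock': 0.0, 'position': array([0.2732893 , 0.56152148, 0.22597646]), 'ee_rot': array([-7.05413081e-01, -3.06118563e+00,  2.39963508e-03]), 'width': 0.9974408603431936, 'force': array([-0.05786969, -0.00082837, -0.05025555])}
scene {'K': array([[564.72811392,   0.        , 321.17316839],
       [  0.        , 564.72811392, 242.36621053],
       [  0.        ,   0.        ,   1.        ]]), 'xyz': array([ 0.14624618, -0.23976597,  0.6613971 ]), 'orientation': array([ 0.77636208, -0.18811034, -0.48927322])}
top {'K': array([[441.74508234,   0.        , 322.46219802],
       [  0.        , 441.74508234, 235.33783393],
       [  0.        ,   0.        ,   1.        ]]), 'xyz': array([0.34138009, 0.32425154, 0.89631967]), 'orientation': array([ 0.07290826, -0.12377702, -1.54226161])}
```

View pics/scene0.png

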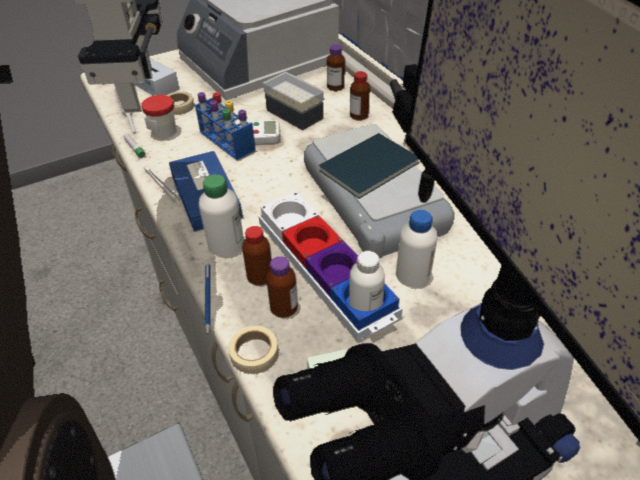

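View pics/top0.png

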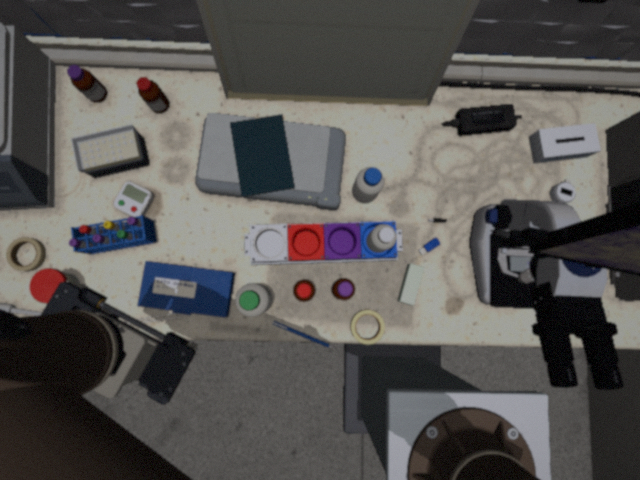

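The scene view shows the tray in the order white, red, violet, blue, from about (290,210) to (365,295). The white bottle is in blue at (368,262), and the blue bottle stands behind the tray at (420,220). Red (255,235) and violet (280,267) are in front, and green is at (214,185). The top view agrees. I'll enlarge both for pixel readings.

```bash
python3 - <<'E'
import cv2
def crop(n,o,x,y,w,h,f):
    c=cv2.resize(cv2.imread(n)[y:y+h,x:x+w],None,fx=f,fy=f,interpolation=cv2.INTER_CUBIC)
    for i in range(0,w,20): cv2.putText(c,str(x+i),(i*f,10),0,.35,(0,255,255),1);cv2.line(c,(i*f,0),(i*f,h*f),(0,255,255) if i%100==0 else (120,160,120),1) if 1 else 0
    for i in range(0,h,20): cv2.putText(c,str(y+i),(0,i*f+10),0,.35,(0,255,255),1);cv2.line(c,(0,i*f),(w*f,i*f),(120,160,120),1)
    cv2.imwrite(o,c)
crop("pics/scene0.png","pics/sc.png",190,160,260,195,3)
crop("pics/top0.png","pics/tc.png",230,155,190,170,4) if 0 else crop("pics/top0.png","pics/tc.png",225,160,190,150,4)
E
```

```text
(no output)
```

View pics/sc.png

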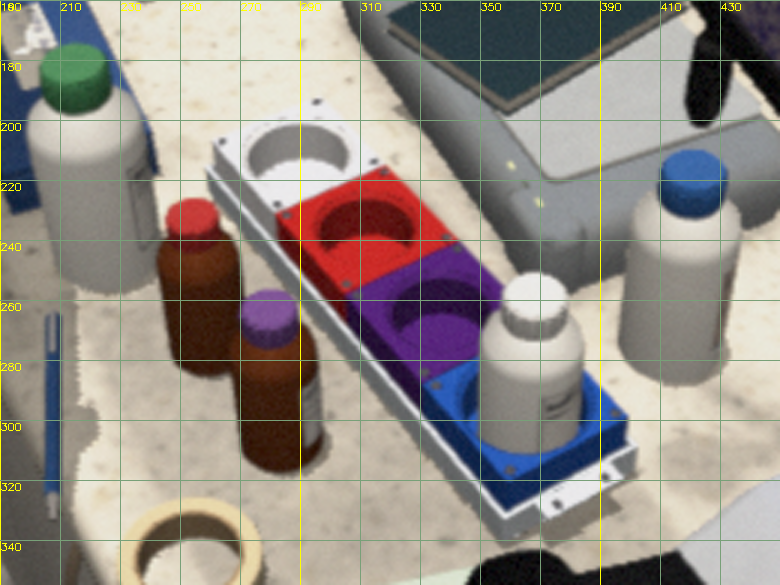

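View pics/tc.png

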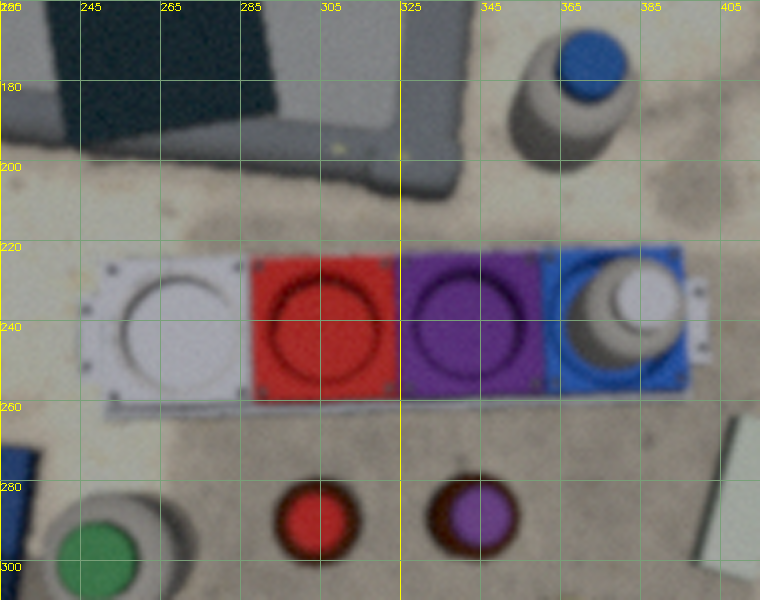

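Readings from the crops: cap centres in the top view are blue (373,176), white (387.5,234.5), red (304,290), violet (346,289). In the scene view they are (421,216), (368,257), (254,231), (280,262). Next I'll triangulate them.

```bash
cat > geo.py <<'E'
import numpy as np
from scipy.spatial.transform import Rotation as R
from cell import arm
def ray(n,uv):
    c=arm.calibration(n);K=c['K'];d=np.linalg.inv(K)@[uv[0],uv[1],1]
    return c['xyz'],R.from_rotvec(c['orientation']).apply([d[0],-d[1],-d[2]])
def tri(a,b):
    (p,d),(q,e)=ray('top',a),ray('scene',b)
    s=np.linalg.lstsq(np.c_[d,-e],q-p,rcond=None)[0]
    x,y=p+s[0]*d,q+s[1]*e
    return (x+y)/2,np.linalg.norm(x-y)
def onz(n,uv,z):
    p,d=ray(n,uv);return p+d*(z-p[2])/d[2]
E
python3 - <<'E'
from geo import *
np.set_printoptions(precision=4,suppress=True)
T=dict(blue=(373,176.3),white=(387.5,234.5),red=(304,290),violet=(345.7,289),green=(249.3,300),iR=(305.9,242.5),iW=(269.5,243))
S=dict(blue=(421.3,216),white=(368.3,257.3),red=(254,231.3),violet=(279.7,262.3),green=(215,181.7),iR=(312,236.3),iW=(289.3,211.7))
h=dict(blue=.125,white=.119,red=.098,violet=.098,green=.135,iR=.044,iW=.044)
for k in T: print(k,*tri(T[k],S[k]),onz('top',T[k],h[k]),onz('scene',S[k],h[k]))
for k,t in dict(W=(269.5,243),R=(305.9,242.5),V=(342.8,241.3),B=(378.8,240)).items(): print(k,onz('top',t,.044))
s=arm.observe();print(R.from_rotvec(s['ee_rot']).as_matrix())
E
```

```text
blue [0.5499 0.2114 0.1259] 0.0030145882969689446 [0.5487 0.212  0.125 ] [0.5522 0.2119 0.125 ]
white [0.4451 0.1842 0.1215] 0.0015791450291570968 [0.4447 0.1841 0.119 ] [0.4473 0.186  0.119 ]
red [0.3435 0.33   0.0976] 0.001155009320671964 [0.343  0.3302 0.098 ] [0.3439 0.3294 0.098 ]
violet [0.3476 0.255  0.0987] 0.0021992758725838685 [0.3466 0.2553 0.098 ] [0.3489 0.2553 0.098 ]
green [0.3247 0.4221 0.1333] 0.001956382462053643 [0.3238 0.4222 0.135 ] [0.325  0.4195 0.135 ]
iR [0.4361 0.329  0.043 ] 0.0031361316747590224 [0.4345 0.3296 0.044 ] [0.4372 0.3277 0.044 ]
iW [0.4327 0.3997 0.0421] 0.0018232094544809326 [0.4316 0.3999 0.044 ] [0.4327 0.3975 0.044 ]
W [0.4316 0.3999 0.044 ]
R [0.4345 0.3296 0.044 ]
V [0.4389 0.2579 0.044 ]
B [0.4434 0.1876 0.044 ]
[[-0.8992  0.4375 -0.0005]
 [ 0.4375  0.8992 -0.0013]
 [-0.0002 -0.0014 -1.    ]]
```

```bash
cat >> geo.py <<'E'
def go(*t):
    "tool-axis shift in slide units to target TCP"
    s=arm.observe();M=R.from_rotvec(s['ee_rot']).as_matrix()
    print(round(s['clock'],2),'pos',s['position'].round(4),'w',round(s['width'],3),'gf',np.round(s['gripper_force'],1),'F',s['force'].round(1),'y-ang deg',np.degrees(np.arctan2(M[1,1],M[0,1])).round(2),'tilt',M[2,:2].round(4))
    for x in t: print('slide to',x,(M.T@(np.array(x)-s['position'])/.3).round(3))
E
python3 - <<'E'
from geo import *
for a,b in [((225,100),(412,150)),((430,104),(590,350)),((430,104),(540,300))]: print(tri(a,b))
E
python3 -m pendant '{"slide":[[0,0,0],[0,0,0],[0,0,0],[0,0,0],[0,0,0],[0,0,0],[0,0,0],[0,0,0],[0,0,0],[0,0,0]],"dr":[[0,0,1],[0,0,1],[0,0,1],[0,0,1],[0,0,1],[0,0,1],[0,0,1],[0,0,1],[0,0,0.87],[0,0,0]],"claw":[1,1,1,1,1,1,1,1,1,1]}' 20
python3 - <<'E'
from geo import *
go((.445,.1845,.2),(.445,.1845,.103))
E
```

```text
(array([ 0.75646162,  0.50985485, -0.0217781 ]), np.float64(0.01986245211511378))
(array([ 0.81621179,  0.0284293 , -0.16163944]), np.float64(0.004135241540094315))
(array([ 0.72906198,  0.08018689, -0.01639623]), np.float64(0.04710714481375126))
clock: 1.1
position: [0.2732, 0.5618, 0.2263]
ee_rot: [2.163, 2.278, -0.001]
force: [0.3, 0.4, 0.5]
width: 1.004
gripper_force: 0.0
1.1 pos [0.2732 0.5618 0.2263] w 1.004 gf 0.0 F [0.3 0.4 0.5] y-ang deg 2.98 tilt [-0.0008 -0.0002]
slide to (0.445, 0.1845, 0.2) [-1.286  0.506  0.089]
slide to (0.445, 0.1845, 0.103) [-1.286  0.506  0.412]
```

```bash
python3 -m pendant '{"slide":[[-0.128,0.05,0],[-0.128,0.05,0],[-0.128,0.05,0],[-0.128,0.05,0],[-0.128,0.05,0],[-0.128,0.05,0],[-0.128,0.05,0],[-0.128,0.05,0],[-0.128,0.05,0],[-0.128,0.05,0]],"dr":[[0,0,0],[0,0,0],[0,0,0],[0,0,0],[0,0,0],[0,0,0],[0,0,0],[0,0,0],[0,0,0],[0,0,0]],"claw":[1,1,1,1,1,1,1,1,1,1]}' >/dev/null
python3 -m pendant '{"slide":[[0,0,0.04],[0,0,0.04]],"dr":[[0,0,0],[0,0,0]],"claw":[0.7,0.7]}' >/dev/null
python3 - <<'E'
from geo import *
import cv2
go((.445,.1845,.2),(.445,.1845,.103))
a=arm.get_image('scene');b=arm.get_image('top')
a=a[150:350,250:470];b=b[150:350,280:500]
import numpy as np
cv2.imwrite('pics/a1.png',cv2.resize(np.hstack([a,b])[:,:,::-1],None,fx=1.8,fy=1.8))
E
```

```text
2.3 pos [0.4442 0.1859 0.2024] w 0.873 gf 0.0 F [ 0.   1.  -0.1] y-ang deg 3.08 tilt [0.0006 0.0007]
slide to (0.445, 0.1845, 0.2) [-0.005  0.002  0.008]
slide to (0.445, 0.1845, 0.103) [-0.005  0.002  0.331]
```

View pics/a1.png

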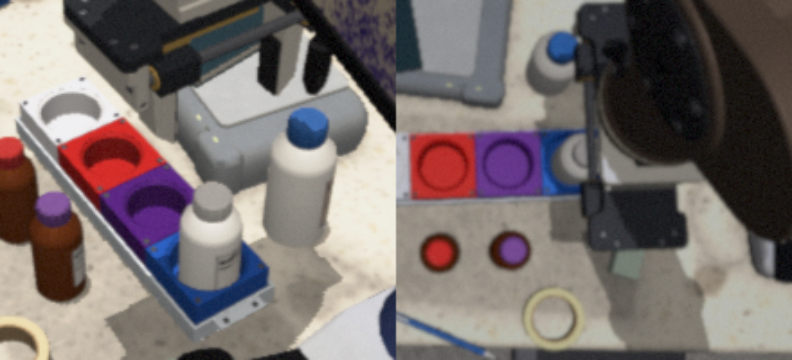

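The fingers are seen above the white cap, and nothing else is in the way. I'll go down and grip.

```bash
python3 -m pendant '{"slide":[[-0.005,0.002,0.1],[0,0,0.1],[0,0,0.08],[0,0,0.05],[0,0,0],[0,0,0]],"dr":[[0,0,0],[0,0,0],[0,0,0],[0,0,0],[0,0,0],[0,0,0]],"claw":[0.7,0.7,0.7,0.7,0.7,0.7]}' 15
python3 -m pendant '{"slide":[[0,0,0],[0,0,0],[0,0,0],[0,0,0],[0,0,0],[0,0,0],[0,0,0],[0,0,0]],"dr":[[0,0,0],[0,0,0],[0,0,0],[0,0,0],[0,0,0],[0,0,0],[0,0,0],[0,0,0]],"claw":[0.2,0.1,0,0,0,0,0,0]}' 15
python3 -c "
from geo import *
go((.444,.187,.16),(.4325,.3995,.16))"
```

```text
clock: 3.0
position: [0.4442, 0.186, 0.1039]
ee_rot: [-2.159, -2.282, 0.001]
force: [0.5, 0.2, 0.8]
width: 0.702
gripper_force: 0.0
clock: 3.8
position: [0.4447, 0.1852, 0.1039]
ee_rot: [2.161, 2.28, 0.001]
force: [0.3, -0.5, 3.1]
width: 0.316
gripper_force: 15.0
3.8 pos [0.4447 0.1852 0.1039] w 0.316 gf 15.0 F [ 0.3 -0.5  3.1] y-ang deg 3.06 tilt [0.0003 0.0006]
slide to (0.444, 0.187, 0.16) [ 0.006 -0.002 -0.187]
slide to (0.4325, 0.3995, 0.16) [ 0.715 -0.002 -0.187]
```

The grip is 29 mm wide, which matches the cap. I'll lift and check.

```bash
python3 -m pendant '{"slide":[[0,0,0],[0,0,-0.02],[0,0,-0.03],[0,0,-0.04],[0,0,-0.04],[0,0,-0.04],[0,0,-0.03],[0,0,-0.02],[0,0,0],[0,0,0]],"dr":[[0,0,0],[0,0,0],[0,0,0],[0,0,0],[0,0,0],[0,0,0],[0,0,0],[0,0,0],[0,0,0],[0,0,0]],"claw":[0,0,0,0,0,0,0,0,0,0]}' 25
python3 - <<'E'
from geo import *
import cv2
go((.4325,.3995,.17))
a=arm.get_image('scene');
cv2.imwrite('pics/a2.png',cv2.resize(a[150:350,230:470,::-1],None,fx=2,fy=2))
E
```

```text
clock: 4.8
position: [0.4443, 0.1851, 0.1696]
ee_rot: [-2.161, -2.28, 0.0]
force: [0.2, -0.3, -3.2]
width: 0.317
gripper_force: 25.0
4.8 pos [0.4443 0.1851 0.1696] w 0.317 gf 25.0 F [ 0.2 -0.3 -3.2] y-ang deg 3.07 tilt [ 0.     -0.0001]
slide to (0.4325, 0.3995, 0.17) [ 0.716 -0.001 -0.001]
```

View pics/a2.png

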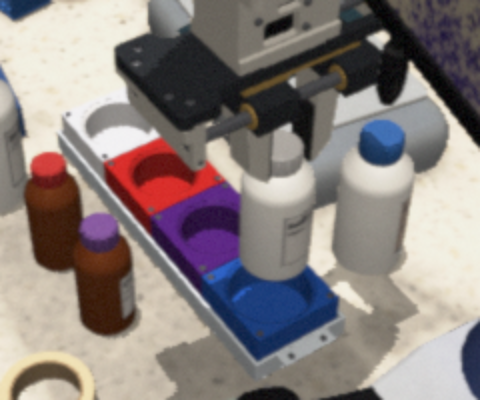

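The bottle is seen hanging upright and clear of the blue insert, weighing about 3 N. I'll carry it to the white insert.

```bash
python3 -m pendant '{"slide":[[0.04,0,0],[0.07,0,0],[0.09,0,0],[0.1,0,0],[0.1,0,0],[0.1,0,0],[0.09,0,0],[0.07,0,0],[0.04,0,0],[0.016,-0.001,0]],"dr":[[0,0,0],[0,0,0],[0,0,0],[0,0,0],[0,0,0],[0,0,0],[0,0,0],[0,0,0],[0,0,0],[0,0,0]],"claw":[0,0,0,0,0,0,0,0,0,0]}' 25
python3 -m pendant '{"slide":[[0,0,0],[0,0,0],[0,0,0.03],[0,0,0.03],[0,0,0.03]],"dr":[[0,0,0],[0,0,0],[0,0,0],[0,0,0],[0,0,0]],"claw":[0,0,0,0,0]}' 25
python3 - <<'E'
from geo import *
import cv2
go((.4325,.3995,.105))
a=arm.get_image('scene');
b=arm.get_image('top')
a=a[150:330,220:440];b=b[150:330,200:420]
cv2.imwrite('pics/a3.png',cv2.resize(np.hstack([a,b])[:,:,::-1],None,fx=1.8,fy=1.8))
E
```

```text
clock: 5.85
position: [0.4319, 0.4011, 0.1691]
ee_rot: [-2.159, -2.282, 0.001]
force: [0.2, 0.2, -2.0]
width: 0.315
gripper_force: 25.0
clock: 6.35
position: [0.4326, 0.3989, 0.1418]
ee_rot: [-2.162, -2.279, 0.001]
force: [-0.9, 0.5, -1.9]
width: 0.315
gripper_force: 25.0
6.35 pos [0.4326 0.3989 0.1418] w 0.315 gf 25.0 F [-0.9  0.5 -1.9] y-ang deg 3.03 tilt [-0.0004 -0.0004]
slide to (0.4325, 0.3995, 0.105) [ 0.002 -0.     0.123]
```

View pics/a3.png

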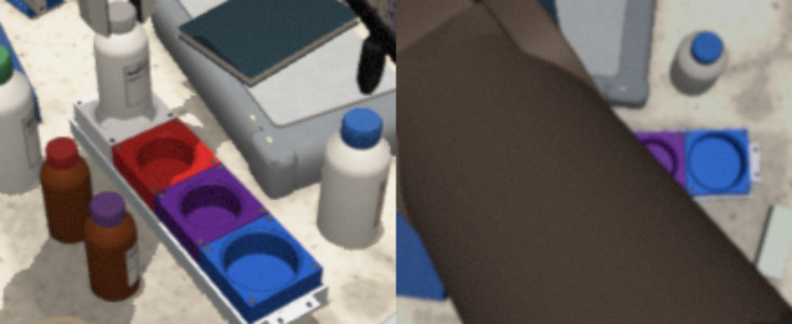

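The bottle is seen over the white bore, and the blue insert's centre at top-view (379,240) confirms the estimate. I'll lower and release.

```bash
python3 -m pendant '{"slide":[[0.002,0,0.03],[0,0,0.03],[0,0,0.03],[0,0,0.02],[0,0,0.013],[0,0,0],[0,0,0]],"dr":[[0,0,0],[0,0,0],[0,0,0],[0,0,0],[0,0,0],[0,0,0],[0,0,0]],"claw":[0,0,0,0,0,0,0]}' 25
python3 -m pendant '{"slide":[[0,0,0],[0,0,0],[0,0,0],[0,0,0]],"dr":[[0,0,0],[0,0,0],[0,0,0],[0,0,0]],"claw":[0.36,0.42,0.55,0.55]}' 25
python3 -m pendant '{"slide":[[0,0,-0.04],[0,0,-0.08],[0,0,-0.1],[0,0,-0.1],[0,0,-0.04],[0,0,0]],"dr":[[0,0,0],[0,0,0],[0,0,0],[0,0,0],[0,0,0],[0,0,0]],"claw":[0.55,0.55,0.55,0.55,0.55,0.55]}' 20
python3 -c "
from geo import *
go((.551,.2115,.2),(.551,.2115,.106))"
```

```text
clock: 7.15
position: [0.4328, 0.4003, 0.106]
ee_rot: [2.161, 2.28, 0.0]
force: [-0.3, 0.9, -1.4]
width: 0.315
gripper_force: 25.0
clock: 7.55
position: [0.4327, 0.4003, 0.1061]
ee_rot: [-2.161, -2.28, -0.001]
force: [-0.1, 0.1, 0.5]
width: 0.53
gripper_force: 0.0
clock: 8.15
position: [0.4335, 0.4009, 0.2161]
ee_rot: [-2.161, -2.28, -0.006]
force: [0.2, 0.1, 1.1]
width: 0.551
gripper_force: 0.0
8.15 pos [0.4335 0.4009 0.2161] w 0.551 gf 0.0 F [0.2 0.1 1.1] y-ang deg 3.06 tilt [0.003  0.0027]
slide to (0.551, 0.2115, 0.2) [-0.652  0.357  0.053]
slide to (0.551, 0.2115, 0.106) [-0.653  0.356  0.366]
```

```bash
python3 -m pendant '{"slide":[[-0.1,0.05,0],[-0.1,0.06,0],[-0.12,0.07,0],[-0.12,0.07,0],[-0.1,0.06,0.02],[-0.08,0.03,0.02],[-0.032,0.017,0.013],[0,0,0],[0,0,0]],"dr":[[0,0,0],[0,0,0],[0,0,0],[0,0,0],[0,0,0],[0,0,0],[0,0,0],[0,0,0],[0,0,0]],"claw":[0.6,0.7,0.7,0.7,0.7,0.7,0.7,0.7,0.7]}' 20
python3 - <<'E'
from geo import *
import cv2
go((.551,.2115,.2),(.551,.2115,.107))
a=arm.get_image('scene');
b=arm.get_image('top')
a=a[130:330,230:450];b=b[130:330,230:450]
cv2.imwrite('pics/a4.png',cv2.resize(np.hstack([a,b])[:,:,::-1],None,fx=1.8,fy=1.8))
E
```

```text
clock: 9.05
position: [0.5492, 0.2122, 0.1974]
ee_rot: [-2.159, -2.281, 0.001]
force: [-0.6, 0.6, -0.2]
width: 0.703
gripper_force: 0.0
9.05 pos [0.5492 0.2122 0.1974] w 0.703 gf 0.0 F [-0.6  0.6 -0.2] y-ang deg 3.15 tilt [ 0.0005 -0.0013]
slide to (0.551, 0.2115, 0.2) [-0.003  0.006 -0.009]
slide to (0.551, 0.2115, 0.107) [-0.003  0.006  0.301]
```

View pics/a4.png

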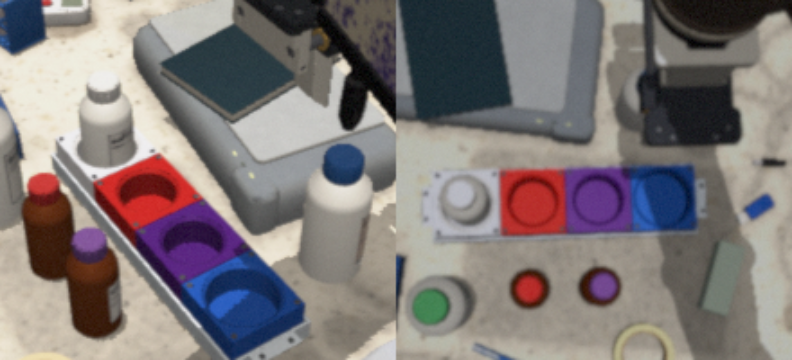

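White is seated in the white insert at top-view (488,240). The gripper is over the blue cap, so I'll descend, grip and lift.

```bash
python3 -m pendant '{"slide":[[-0.003,0.005,0.09],[0,0,0.09],[0,0,0.07],[0,0,0.05],[0,0,0],[0,0,0]],"dr":[[0,0,0],[0,0,0],[0,0,0],[0,0,0],[0,0,0],[0,0,0]],"claw":[0.7,0.7,0.7,0.7,0.7,0.7]}' 15
python3 -m pendant '{"slide":[[0,0,0],[0,0,0],[0,0,0],[0,0,0],[0,0,0],[0,0,0],[0,0,0],[0,0,0]],"dr":[[0,0,0],[0,0,0],[0,0,0],[0,0,0],[0,0,0],[0,0,0],[0,0,0],[0,0,0]],"claw":[0.3,0.2,0,0,0,0,0,0]}' 15
python3 -m pendant '{"slide":[[0,0,0],[0,0,-0.02],[0,0,-0.04],[0,0,-0.05],[0,0,-0.06],[0,0,-0.05],[0,0,-0.03],[0,0,-0.02],[0,0,0],[0,0,0]],"dr":[[0,0,0],[0,0,0],[0,0,0],[0,0,0],[0,0,0],[0,0,0],[0,0,0],[0,0,0],[0,0,0],[0,0,0]],"claw":[0,0,0,0,0,0,0,0,0,0]}' 25
python3 - <<'E'
from geo import *
import cv2
go((.444,.1875,.188))
a=arm.get_image('scene')[130:330,230:470]
cv2.imwrite('pics/a5.png',cv2.resize(a[:,:,::-1],None,fx=2,fy=2))
E
```

```text
clock: 9.75
position: [0.5514, 0.2109, 0.1083]
ee_rot: [-2.159, -2.282, -0.0]
force: [0.5, -0.2, 0.4]
width: 0.7
gripper_force: 0.0
clock: 10.55
position: [0.5517, 0.2099, 0.1082]
ee_rot: [2.161, 2.28, 0.001]
force: [-1.5, -0.2, 4.6]
width: 0.344
gripper_force: 15.0
clock: 11.55
position: [0.5513, 0.2097, 0.1885]
ee_rot: [-2.161, -2.28, 0.001]
force: [0.2, 0.3, -1.2]
width: 0.344
gripper_force: 25.0
11.55 pos [0.5513 0.2097 0.1885] w 0.344 gf 25.0 F [ 0.2  0.3 -1.2] y-ang deg 3.07 tilt [-0.0003 -0.0007]
slide to (0.444, 0.1875, 0.188) [-0.055 -0.361  0.002]
```

View pics/a5.png

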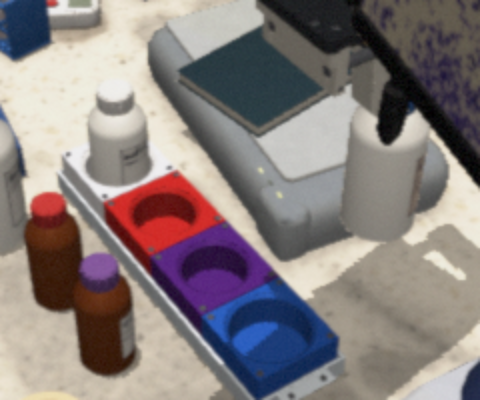

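Blue is seen lifted clear and upright. I'll carry it over the blue insert.

```bash
python3 -m pendant '{"slide":[[-0.005,-0.03,0],[-0.007,-0.05,0],[-0.01,-0.06,0],[-0.01,-0.07,0],[-0.01,-0.06,0],[-0.007,-0.05,0],[-0.006,-0.03,0],[-0.004,-0.011,0],[0,0,0],[0,0,0]],"dr":[[0,0,0],[0,0,0],[0,0,0],[0,0,0],[0,0,0],[0,0,0],[0,0,0],[0,0,0],[0,0,0],[0,0,0]],"claw":[0,0,0,0,0,0,0,0,0,0]}' 25
python3 -m pendant '{"slide":[[0,0,0.03],[0,0,0.03],[0,0,0.03],[0,0,0]],"dr":[[0,0,0],[0,0,0],[0,0,0],[0,0,0]],"claw":[0,0,0,0]}' 25
python3 - <<'E'
from geo import *
import cv2
go((.4437,.1862,.1232))
a=arm.get_image('scene')[180:340,290:450]
cv2.imwrite('pics/a6.png',cv2.resize(a[:,:,::-1],None,fx=3,fy=3))
E
```

```text
clock: 12.6
position: [0.445, 0.1864, 0.189]
ee_rot: [2.161, 2.28, 0.001]
force: [0.6, 0.2, -2.4]
width: 0.346
gripper_force: 25.0
clock: 13.0
position: [0.4435, 0.1858, 0.1602]
ee_rot: [-2.161, -2.28, 0.005]
force: [-0.7, -0.7, -2.7]
width: 0.344
gripper_force: 25.0
13.0 pos [0.4435 0.1858 0.1602] w 0.344 gf 25.0 F [-0.7 -0.7 -2.7] y-ang deg 3.06 tilt [-0.0016 -0.0025]
slide to (0.4437, 0.1862, 0.1232) [0.001 0.001 0.123]
```

View pics/a6.png

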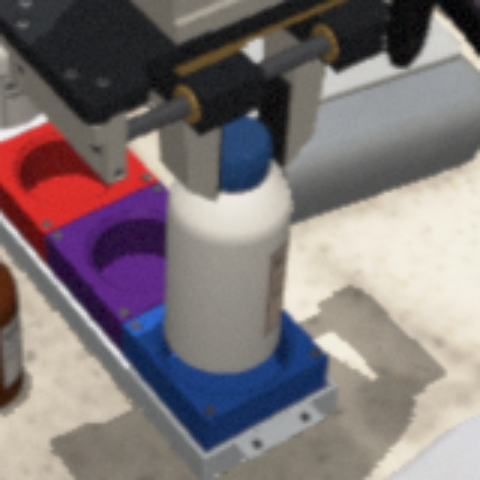

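Blue is centred over its bore, with its underside just above the mouth. I'll lower it in small steps.

```bash
python3 -m pendant '{"slide":[[0,0,0.02],[0,0,0.02],[0,0,0.02],[0,0,0.02],[0,0,0.02],[0,0,0.02],[0,0,0],[0,0,0]],"dr":[[0,0,0],[0,0,0],[0,0,0],[0,0,0],[0,0,0],[0,0,0],[0,0,0],[0,0,0]],"claw":[0,0,0,0,0,0,0,0]}' 25
python3 -c "
from geo import *
go((.4437,.1862,.1232))"
```

```text
clock: 13.85
position: [0.4444, 0.1863, 0.1258]
ee_rot: [2.161, 2.28, -0.0]
force: [-0.2, -0.1, -2.9]
width: 0.344
gripper_force: 25.0
13.85 pos [0.4444 0.1863 0.1258] w 0.344 gf 25.0 F [-0.2 -0.1 -2.9] y-ang deg 3.06 tilt [-0.0002 -0.0002]
slide to (0.4437, 0.1862, 0.1232) [-0.    -0.002  0.009]
```

Force is still just the weight, so it is in the bore. I'll go down the last 3 mm, release, and move on to violet.

```bash
python3 -m pendant '{"slide":[[0,0,0.005],[0,0,0.005],[0,0,0],[0,0,0],[0,0,0],[0,0,0],[0,0,0]],"dr":[[0,0,0],[0,0,0],[0,0,0],[0,0,0],[0,0,0],[0,0,0],[0,0,0]],"claw":[0,0,0,0.38,0.42,0.55,0.55]}' 25
python3 -m pendant '{"slide":[[0,0,-0.04],[0,0,-0.08],[0,0,-0.1],[0,0,-0.1],[0,0,0],[0,0,0]],"dr":[[0,0,0],[0,0,0],[0,0,0],[0,0,0],[0,0,0],[0,0,0]],"claw":[0.55,0.55,0.55,0.6,0.7,0.7]}' 20
python3 -c "
from geo import *
go((.3476,.255,.18),(.3476,.255,.083))"
```

```text
clock: 14.55
position: [0.4446, 0.1864, 0.1231]
ee_rot: [2.161, 2.28, 0.001]
force: [0.5, -0.2, -0.7]
width: 0.528
gripper_force: 0.0
clock: 15.15
position: [0.4448, 0.1865, 0.22]
ee_rot: [2.161, 2.28, 0.003]
force: [-0.4, -0.9, -0.2]
width: 0.692
gripper_force: 0.0
15.15 pos [0.4448 0.1865 0.22  ] w 0.692 gf 0.0 F [-0.4 -0.9 -0.2] y-ang deg 3.07 tilt [0.0014 0.0017]
slide to (0.3476, 0.255, 0.18) [ 0.245 -0.311  0.133]
slide to (0.3476, 0.255, 0.083) [ 0.245 -0.312  0.457]
```

```bash
python3 -m pendant '{"slide":[[0.045,-0.06,0],[0.06,-0.08,0],[0.06,-0.08,0.04],[0.05,-0.06,0.05],[0.03,-0.031,0.043],[0,0,0],[0,0,0]],"dr":[[0,0,0],[0,0,0],[0,0,0],[0,0,0],[0,0,0],[0,0,0],[0,0,0]],"claw":[0.65,0.65,0.65,0.65,0.65,0.65,0.65]}' 20
python3 - <<'E'
from geo import *
import cv2
go((.3476,.255,.083))
a=arm.get_image('scene')[150:330,230:450];b=arm.get_image('top')[190:370,240:460]
cv2.imwrite('pics/a7.png',cv2.resize(np.hstack([a,b])[:,:,::-1],None,fx=1.8,fy=1.8))
E
```

```text
clock: 15.85
position: [0.3474, 0.2541, 0.1788]
ee_rot: [2.161, 2.28, -0.002]
force: [-0.2, -0.1, 0.9]
width: 0.647
gripper_force: 0.0
15.85 pos [0.3474 0.2541 0.1788] w 0.647 gf 0.0 F [-0.2 -0.1  0.9] y-ang deg 3.08 tilt [-0.0012 -0.0007]
slide to (0.3476, 0.255, 0.083) [0.003 0.001 0.319]
```

View pics/a7.png

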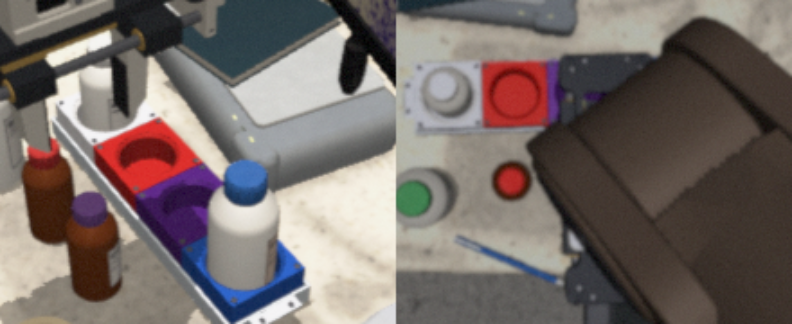

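Blue is seated in the blue insert, and the gripper is over violet. I'll descend, grip and lift.

```bash
python3 -m pendant '{"slide":[[0.003,0,0.09],[0,0,0.09],[0,0,0.08],[0,0,0.055],[0,0,0],[0,0,0]],"dr":[[0,0,0],[0,0,0],[0,0,0],[0,0,0],[0,0,0],[0,0,0]],"claw":[0.65,0.65,0.65,0.65,0.65,0.65]}' 12
python3 -m pendant '{"slide":[[0,0,0],[0,0,0],[0,0,0],[0,0,0],[0,0,0],[0,0,0],[0,0,0],[0,0,0]],"dr":[[0,0,0],[0,0,0],[0,0,0],[0,0,0],[0,0,0],[0,0,0],[0,0,0],[0,0,0]],"claw":[0.3,0.2,0,0,0,0,0,0]}' 12
python3 -m pendant '{"slide":[[0,0,0],[0,0,-0.02],[0,0,-0.04],[0,0,-0.05],[0,0,-0.06],[0,0,-0.05],[0,0,-0.03],[0,0,-0.02],[0,0,0],[0,0,0]],"dr":[[0,0,0],[0,0,0],[0,0,0],[0,0,0],[0,0,0],[0,0,0],[0,0,0],[0,0,0],[0,0,0],[0,0,0]],"claw":[0,0,0,0,0,0,0,0,0,0]}' 25
python3 - <<'E'
from geo import *
import cv2
go((.44,.258,.164))
a=arm.get_image('scene')[150:330,230:450]
cv2.imwrite('pics/a8.png',cv2.resize(a[:,:,::-1],None,fx=2,fy=2))
E
```

```text
clock: 16.55
position: [0.348, 0.2553, 0.0851]
ee_rot: [2.162, 2.278, 0.0]
force: [-0.1, -0.7, -0.3]
width: 0.649
gripper_force: 0.0
clock: 17.35
position: [0.3474, 0.2558, 0.0847]
ee_rot: [-2.161, -2.28, -0.001]
force: [-0.4, -1.5, 5.0]
width: 0.287
gripper_force: 12.0
clock: 18.35
position: [0.347, 0.2554, 0.1651]
ee_rot: [-2.161, -2.28, 0.001]
force: [-0.6, -0.9, -1.1]
width: 0.283
gripper_force: 25.0
18.35 pos [0.347  0.2554 0.1651] w 0.283 gf 25.0 F [-0.6 -0.9 -1.1] y-ang deg 3.07 tilt [-0.0004 -0.0005]
slide to (0.44, 0.258, 0.164) [-0.008  0.31   0.004]
```

View pics/a8.png

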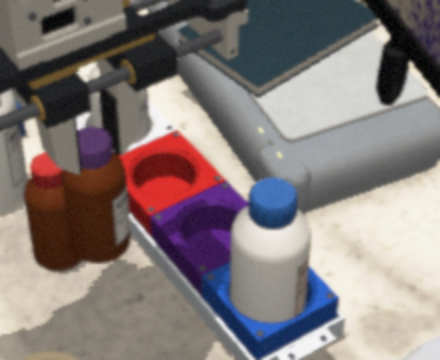

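Violet is seen lifted upright. I'll carry it over and lower it to just above the mouth, then into the bore.

```bash
python3 -m pendant '{"slide":[[-0.002,0.03,0],[-0.002,0.05,0],[-0.002,0.06,0],[-0.002,0.06,0],[0,0.05,0],[0,0.04,0],[0,0.02,0],[0,0,0.02],[0,0,0.03],[0,0,0.03]],"dr":[[0,0,0],[0,0,0],[0,0,0],[0,0,0],[0,0,0],[0,0,0],[0,0,0],[0,0,0],[0,0,0],[0,0,0]],"claw":[0,0,0,0,0,0,0,0,0,0]}' 25
python3 -m pendant '{"slide":[[0,0,0],[0,0,0]],"dr":[[0,0,0],[0,0,0]],"claw":[0,0]}' 25
python3 - <<'E'
from geo import *
import cv2
go((.44,.258,.0995))
a=arm.get_image('scene')[180:320,250:400]
cv2.imwrite('pics/a9.png',cv2.resize(a[:,:,::-1],None,fx=3,fy=3))
E
```

```text
clock: 19.4
position: [0.4393, 0.2582, 0.1406]
ee_rot: [-2.16, -2.28, 0.001]
force: [1.2, -0.6, -0.7]
width: 0.28
gripper_force: 25.0
clock: 19.6
position: [0.4397, 0.2581, 0.1412]
ee_rot: [-2.161, -2.28, 0.001]
force: [-0.3, -0.1, -1.6]
width: 0.286
gripper_force: 25.0
19.6 pos [0.4397 0.2581 0.1412] w 0.286 gf 25.0 F [-0.3 -0.1 -1.6] y-ang deg 3.09 tilt [-0.0005 -0.0008]
slide to (0.44, 0.258, 0.0995) [-0.     0.001  0.139]
```

View pics/a9.png

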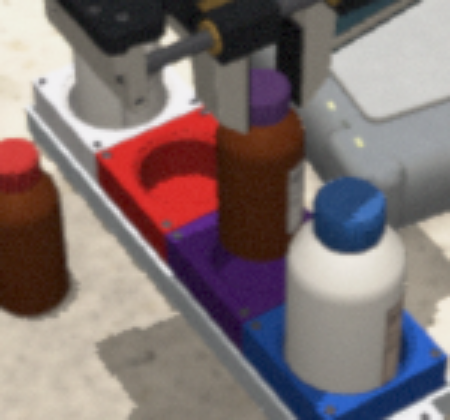

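Violet is over its bore. I'll lower, release, and go above red. I have used 13 of 14 pictures.

```bash
python3 -m pendant '{"slide":[[0,0,0.025],[0,0,0.025],[0,0,0.025],[0,0,0.025],[0,0,0.02],[0,0,0.015],[0,0,0.004],[0,0,0],[0,0,0]],"dr":[[0,0,0],[0,0,0],[0,0,0],[0,0,0],[0,0,0],[0,0,0],[0,0,0],[0,0,0],[0,0,0]],"claw":[0,0,0,0,0,0,0,0,0]}' 25
python3 -c "
from geo import *
go((.44,.258,.0995))"
```

```text
clock: 20.55
position: [0.4404, 0.2583, 0.1]
ee_rot: [2.161, 2.28, 0.001]
force: [-0.3, -0.6, -1.1]
width: 0.289
gripper_force: 25.0
20.55 pos [0.4404 0.2583 0.1   ] w 0.289 gf 25.0 F [-0.3 -0.6 -1.1] y-ang deg 3.06 tilt [0.0002 0.0004]
slide to (0.44, 0.258, 0.0995) [-0.001 -0.002  0.002]
```

```bash
python3 -m pendant '{"slide":[[0,0,0],[0,0,0],[0,0,0],[0,0,0]],"dr":[[0,0,0],[0,0,0],[0,0,0],[0,0,0]],"claw":[0.33,0.38,0.55,0.55]}' 25
python3 -m pendant '{"slide":[[0,0,-0.04],[0,0,-0.08],[0,0,-0.1],[0,0,-0.08],[0,0,0],[0,0,0]],"dr":[[0,0,0],[0,0,0],[0,0,0],[0,0,0],[0,0,0],[0,0,0]],"claw":[0.55,0.55,0.55,0.6,0.65,0.65]}' 20
python3 -c "
from geo import *
go((.3437,.330,.18),(.3437,.330,.085))"
```

```text
clock: 20.95
position: [0.4403, 0.2583, 0.1]
ee_rot: [2.161, 2.28, 0.001]
force: [-0.0, -0.3, -0.2]
width: 0.501
gripper_force: 0.0
clock: 21.55
position: [0.4404, 0.2584, 0.1907]
ee_rot: [-2.161, -2.28, -0.003]
force: [0.3, 0.3, -1.2]
width: 0.644
gripper_force: 0.0
21.55 pos [0.4404 0.2584 0.1907] w 0.644 gf 0.0 F [ 0.3  0.3 -1.2] y-ang deg 3.07 tilt [0.0012 0.0012]
slide to (0.3437, 0.33, 0.18) [ 0.255 -0.309  0.035]
slide to (0.3437, 0.33, 0.085) [ 0.255 -0.31   0.352]
```

```bash
python3 -m pendant '{"slide":[[0.045,-0.06,0],[0.06,-0.08,0],[0.06,-0.08,0.01],[0.05,-0.06,0.01],[0.04,-0.03,0.015],[0,0,0],[0,0,0]],"dr":[[0,0,0],[0,0,0],[0,0,0],[0,0,0],[0,0,0],[0,0,0],[0,0,0]],"claw":[0.65,0.65,0.65,0.65,0.65,0.65,0.65]}' 20
python3 -m pendant '{"slide":[[0,0,0.09],[0,0,0.09],[0,0,0.08],[0,0,0.055],[0,0,0],[0,0,0]],"dr":[[0,0,0],[0,0,0],[0,0,0],[0,0,0],[0,0,0],[0,0,0]],"claw":[0.65,0.65,0.65,0.65,0.65,0.65]}' 12
python3 -m pendant '{"slide":[[0,0,0],[0,0,0],[0,0,0],[0,0,0],[0,0,0],[0,0,0],[0,0,0],[0,0,0]],"dr":[[0,0,0],[0,0,0],[0,0,0],[0,0,0],[0,0,0],[0,0,0],[0,0,0],[0,0,0]],"claw":[0.3,0.2,0,0,0,0,0,0]}' 12
python3 -c "
from geo import *
go((.3437,.330,.085))"
```

```text
clock: 22.25
position: [0.3432, 0.329, 0.1788]
ee_rot: [2.16, 2.28, -0.002]
force: [-0.7, 1.6, -0.5]
width: 0.649
gripper_force: 0.0
clock: 22.85
position: [0.3441, 0.3289, 0.0851]
ee_rot: [2.163, 2.278, -0.001]
force: [-0.2, 0.1, 0.6]
width: 0.651
gripper_force: 0.0
clock: 23.65
position: [0.3434, 0.3298, 0.085]
ee_rot: [-2.161, -2.28, -0.001]
force: [-0.3, -0.4, 5.5]
width: 0.289
gripper_force: 12.0
23.65 pos [0.3434 0.3298 0.085 ] w 0.289 gf 12.0 F [-0.3 -0.4  5.5] y-ang deg 3.07 tilt [0.0004 0.0002]
slide to (0.3437, 0.33, 0.085) [0.001 0.001 0.   ]
```

```bash
python3 -m pendant '{"slide":[[0,0,0],[0,0,-0.02],[0,0,-0.04],[0,0,-0.05],[0,0,-0.06],[0,0,-0.05],[0,0,-0.03],[0,0,-0.02],[0,0,0],[0,0,0]],"dr":[[0,0,0],[0,0,0],[0,0,0],[0,0,0],[0,0,0],[0,0,0],[0,0,0],[0,0,0],[0,0,0],[0,0,0]],"claw":[0,0,0,0,0,0,0,0,0,0]}' 25
python3 -m pendant '{"slide":[[-0.003,0.03,0],[-0.004,0.05,0],[-0.004,0.06,0],[-0.004,0.06,0],[-0.003,0.05,0],[-0.001,0.04,0],[0,0.018,0],[0,0,0.02],[0,0,0.03],[0,0,0.03]],"dr":[[0,0,0],[0,0,0],[0,0,0],[0,0,0],[0,0,0],[0,0,0],[0,0,0],[0,0,0],[0,0,0],[0,0,0]],"claw":[0,0,0,0,0,0,0,0,0,0]}' 25
python3 -m pendant '{"slide":[[0,0,0],[0,0,0]],"dr":[[0,0,0],[0,0,0]],"claw":[0,0]}' 25
python3 -c "
from geo import *
go((.436,.329,.1))"
```

```text
clock: 24.65
position: [0.3431, 0.3294, 0.1655]
ee_rot: [2.161, 2.28, -0.001]
force: [0.1, -0.0, -1.8]
width: 0.286
gripper_force: 25.0
clock: 25.65
position: [0.4349, 0.329, 0.1409]
ee_rot: [-2.16, -2.281, 0.001]
force: [0.1, 0.2, -0.2]
width: 0.283
gripper_force: 25.0
clock: 25.85
position: [0.4353, 0.3288, 0.1415]
ee_rot: [-2.161, -2.28, 0.001]
force: [-0.7, -0.0, -2.0]
width: 0.288
gripper_force: 25.0
25.85 pos [0.4353 0.3288 0.1415] w 0.288 gf 25.0 F [-0.7 -0.  -2. ] y-ang deg 3.09 tilt [-0.0006 -0.0007]
slide to (0.436, 0.329, 0.1) [0.001 0.002 0.138]
```

```bash
python3 -m pendant '{"slide":[[0.001,0.002,0.025],[0,0,0.025],[0,0,0.025],[0,0,0.025],[0,0,0.02],[0,0,0.014],[0,0,0.004],[0,0,0],[0,0,0]],"dr":[[0,0,0],[0,0,0],[0,0,0],[0,0,0],[0,0,0],[0,0,0],[0,0,0],[0,0,0],[0,0,0]],"claw":[0,0,0,0,0,0,0,0,0]}' 25
python3 -c "
from geo import *
go((.436,.329,.1))"
```

```text
clock: 26.75
position: [0.4366, 0.3293, 0.1007]
ee_rot: [2.161, 2.28, 0.001]
force: [-0.2, -0.4, -1.3]
width: 0.279
gripper_force: 25.0
26.75 pos [0.4366 0.3293 0.1007] w 0.279 gf 25.0 F [-0.2 -0.4 -1.3] y-ang deg 3.06 tilt [0.0003 0.0004]
slide to (0.436, 0.329, 0.1) [-0.001 -0.002  0.002]
```

```bash
python3 -m pendant '{"slide":[[0,0,0.002],[0,0,0],[0,0,0],[0,0,0],[0,0,0]],"dr":[[0,0,0],[0,0,0],[0,0,0],[0,0,0],[0,0,0]],"claw":[0.33,0.38,0.55,0.55,0.55]}' 25
python3 -m pendant '{"slide":[[0,0,-0.04],[0,0,-0.08],[0,0,-0.1],[0,0,-0.1],[0,0,-0.08],[0.1,-0.05,0],[0.15,-0.05,0],[0.15,-0.05,0],[0.15,-0.1,0],[0.15,-0.1,0]],"dr":[[0,0,0],[0,0,0],[0,0,0],[0,0,0],[0,0,0],[0,0,0],[0,0,0],[0,0,0],[0,0,0],[0,0,0]],"claw":[0.55,0.55,0.55,0.55,0.55,0.55,0.55,0.55,0.55,0.55]}' 20
python3 -m pendant '{"slide":[[0,0,0],[0,0,0],[0,0,0]],"dr":[[0,0,0],[0,0,0],[0,0,0]],"claw":[0.55,0.55,0.55]}'
python3 - <<'E'
from geo import *
import cv2
go()
A=arm.get_image('scene');B=arm.get_image('top')
cv2.imwrite('pics/af_s.png',A[:,:,::-1]);cv2.imwrite('pics/af_t.png',B[:,:,::-1])
cv2.imwrite('pics/a10.png',cv2.resize(np.hstack([A[160:340,190:410],B[160:340,220:440]])[:,:,::-1],None,fx=1.8,fy=1.8))
E
```

```text
clock: 27.25
position: [0.4365, 0.3293, 0.0999]
ee_rot: [-2.161, -2.28, -0.0]
force: [-0.1, 0.7, -0.4]
width: 0.539
gripper_force: 0.0
clock: 28.25
position: [0.3244, 0.5281, 0.2209]
ee_rot: [2.162, 2.279, 0.001]
force: [0.4, -0.0, -0.4]
width: 0.55
gripper_force: 0.0
clock: 28.55
position: [0.3264, 0.5257, 0.2205]
ee_rot: [2.162, 2.278, 0.001]
force: [0.5, -0.5, 0.3]
width: 0.552
gripper_force: 0.0
28.55 pos [0.3264 0.5257 0.2205] w 0.552 gf 0.0 F [ 0.5 -0.5  0.3] y-ang deg 2.98 tilt [-0.0003  0.0009]
```

View pics/a10.png

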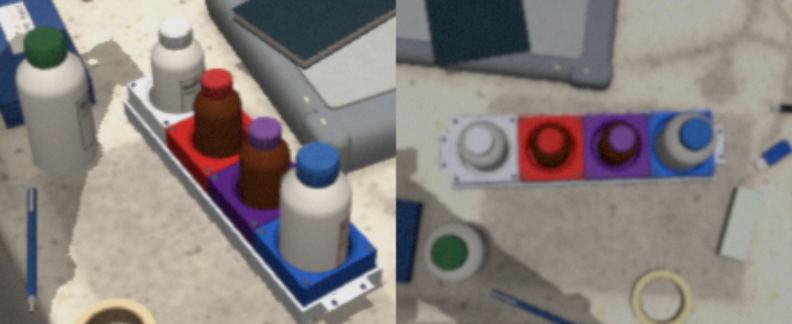

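All four are seen standing in their own inserts and green is in place. I'll check the cap heights and centres by triangulation.

```bash
python3 - <<'E'
from geo import *
for k,s,t,h in [('W',(175,25),(482,137),.119),('R',(217,79),(551,138),.112),('V',(265,127),(624,137),.112),('B',(319,155),(696,131),.139),('G',(46,42),(449,252),.135)]:
    p,e=tri((220+(t[0]-396)/1.8,160+t[1]/1.8),(190+s[0]/1.8,160+s[1]/1.8)); print(k,p.round(4),round(e,4),'expected top',h)
E
```

```text
W [0.4345 0.3968 0.1222] 0.0019 expected top 0.119
R [0.4377 0.3292 0.1098] 0.0004 expected top 0.112
V [0.4407 0.2565 0.1132] 0.0004 expected top 0.112
B [0.4457 0.1888 0.1383] 0.0012 expected top 0.139
G [0.3249 0.4222 0.13  ] 0.0024 expected top 0.135
```

```bash
python3 -c "
from cell import arm
print(arm.sign_off())"
```

```text
the job is handed in; nothing more can be done
None
```

I handed the job in at about 29 s of the 80 s. All four bottles stood upright in the inserts of their cap colours and the green one was where it started, going by the last pictures and triangulated cap tops, but the hand-in returned no verdict.

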